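# Brush out the empty granulate jar

## Robot

A 6-joint arm with a two-finger parallel gripper is mounted at the origin on the work surface. World frame = base frame: x ahead of the robot, y to its left, z up, the work surface at z = 0. Lengths are in mm, angles in rad, forces in N, time in s.
With the tool pointing down it reaches from about 250 to 775 mm from the base axis. Payload 8.9 kg.
Tool frame: the origin (TCP) lies at the very end of the fingers, on their centre line; the grasp point (between the pads) lies 19 mm behind it (env.pinch_z is the distance from the TCP to the grasp point, in mm); z points along the fingers, y is the line along which they close (so a half turn about z gives the same grasp; the last joint's range is limited). The gripper opens to 85 mm and grips with 20 to 120 N. Pads are 22 mm wide; open, the fingers measure 114 mm over their backs; the gripper's body (76 mm by 85 mm) begins 54 mm behind the grasp point. The pads swing forward as they close: fully open they stand 13 mm farther back than shut.
Start: joints at [-1.421, 0.291, -0.153, 1.127, 0, 1.431], TCP at [149.523, -503.256, 231.305] pointing down, gripper open.
Joint ranges: [-2.52, 2.52], [-0.91, 1.74], [-1.3, 1.37], [-1.96, 2.02], [-1.52, 1.47], [-3.14, 3.14]. Speed limits (rad/s): [2.22, 2.22, 2.79, 3.14, 3.14, 3.14].

## Interface

Orientations are given as a unit quaternion [w, x, y, z].
In Python, from rig import env gives the robot as it stands.
- The arm moves only by the tool drive_tool, never from a script. Its argument "moves" is a list of rows, each a list of 4 numbers: the shift along the tool's x, y, z in units of 0.3 m (1.0 is 0.3 m), then the turn about the tool's z in units of 1.5 rad (1.0 is 1.5 rad). In form: [[dx, dy, dz, roll], ...]. A call has 1 to 8 rows; each row is the pose to reach, as a shift and turn from the pose commanded when the call began, along the tool's axes at that moment; what a row does not reach only later rows make up. A row lasts 1/10 s, in which the tool goes at most 50 mm and 8.59 degrees, less where a joint would pass 70% of its speed; a pose out of reach is approached as far as the arm can. A call with a number of a shift or a turn outside -1 to 1 is refused whole. A call with a gripper value outside its range is refused whole. "jaw" is the closure, from -1 (fully open) to 1 (shut), set as the call begins (left out, the last holds). The fingers move at their own pace and stop on an object; "grip_force" is the grip in N (left out, the last holds). Time passes only in rows, so rows that repeat a pose let the fingers close. It gives the time, the measured TCP pose, the force, the opening and the grip force at its end, in the units of the state.
- env.read_state(): the state, without advancing time (a new reading comes with each control period).
- env.get_image(name): name is "scene" or "side" or "wrist"; returns the picture (400x640x3 uint8, red, green, blue); there is no depth.
- env.get_calibration(name): a dict with "fx", "fy", "cx", "cy" (pixels), "k1" (the pictures are not rectified: a ray, as slopes to the right and down, at radius r is drawn at 1 + k1 r^2 times it, then the intrinsics apply), "world_from_camera" (4x4, takes a point from camera to world coordinates). Camera axes: x right, y up, looking along -z (the intrinsics and any distortion apply to the point x, -y, -z); pixel columns grow to the right and rows downward; lengths in mm; the calibration is good to about 2 mm. A picture is of the moment at which its call begins: read the wrist's pose just before it. get_calibration takes no time and is no camera call; for the wrist camera it gives the pose at the moment of the call.
- env.job_done(): hands the job in; it is judged then, once.
The state is a dict: "clock": time; "joint_pos": joint angles; "joint_vel": joint speeds; "tau": joint torques, N m; "position": TCP position; "tool_rot": TCP orientation; "contact_force": force on the tool from outside, world axes, zero at the start; "torque": the same for the moment, N m; "gripper_width": finger opening in mm; "finger_force": force on a finger pad.
Only numpy, scipy, OpenCV 4.12 (cv2) and the standard library are available. Lean on these libraries where they do the work, as an engineer would, in place of code of your own. Each camera call takes 0.05 s, during which the arm holds its last target. There are 200 camera calls.

## Task

The tall open jar on the extruder bench has to be brushed out before its next filling. Take the long brush from its holder, push it down to the bottom of that jar three times, raising its foot at least half-way up inside the jar between the pushes, then set it back down upright in its holder before letting go. Leave the jar standing in its place, and leave the low open beaker alone.

Things in the scene. Friction and masses are not known exactly. Their poses are not given: they have to be found in the camera images.
- brush: Long brush, loose, 105 to 195 g, standing handle up in its holder. 205 mm long. Origin: centre of its flat foot; z up along the handle. White ribbed head from 0 to 80 mm, 62 mm across (hard core 48 mm; outer bristles soft, yield freely), metal cone to 92 mm, round brown wooden handle 20 mm thick to 205 mm. Grip the handle 165 mm above the foot.
- jar: The jar to be brushed: the taller of the two open clear round vessels, loose, 400 g. 120 mm high, 92 mm outside and 84 mm inside diameter, bottom 6 mm thick, straight walls. Origin at the centre of its underside, z up. It stands upright on the bench.
- holder: Brush holder: fixed, open grey round cup with a flared foot, 60 mm high, mouth 84 mm outside, 76 mm inside diameter, bottom 6 mm thick, foot 120 mm across. Origin at the centre of its underside, z up. The brush stands in it on the cup's floor.
- beaker: Bystander: low wide open clear beaker, loose, 300 g, 70 mm high, 108 mm across. Origin: centre of its underside. Jar, beaker, holder and a closed grey jar (white lid, 125 mm high, 92 mm across) stand in changing order from left to right, 150 mm or more apart centre to centre. Farther from the robot lie a filament spool 60 mm high and a flat scraper.
Mind the look-alikes: they are no part of the job. Of the things shaped like the brush, the white one is meant.

How it is judged:
By the outcome, as a careful person would: the job done as asked, in the order asked, and still so for the second after the job is handed in, with the robot touching nothing.
It also fails if it takes over 58 s, if anything falls off the work surface, if the arm or the gripper's body presses on something with over 40 N, if the wrist force passes 120 N, or if a joint passes its speed limit or range.

## Working session

There is one attempt and no reset: what is moved stays moved. The work goes in short steps, Python scripts to look and compute and a tool call to move; the robot and the scene stay as the last step left them, time stands still between calls to the robot, and variables do not carry over. Pictures are saved under pics/ and viewed, at most 12 in all, crops included, and the job is handed in when it is done.

Besides the shell and the picture viewer there is one more tool, called after "Call:" by a JSON object that holds its "op" and its "data", one argument or row to a line. drive_tool: Moves the arm, as the interface text tells. Its arguments: {"type":"object","properties":{"moves":{"type":"array"},"jaw":{"type":"number"},"grip_force":{"type":"number"}},"required":["moves"]}

```bash
mkdir -p pics; cat > h.py <<'E'
import numpy as np, cv2
from rig import env
def snap(n,f):
    c=env.get_calibration(n); im=env.get_image(n); cv2.imwrite(f'pics/{f}.png',im[:,:,::-1]); return im,c
def ray(c,u,v):
    x=(u-c['cx'])/c['fx']; y=(v-c['cy'])/c['fy']; rd=np.hypot(x,y); r=rd
    for _ in range(30): r=rd/(1+c['k1']*r*r)
    s=r/rd if rd>0 else 1
    T=np.array(c['world_from_camera']); d=T[:3,:3]@np.array([x*s,-y*s,-1]); return T[:3,3],d/np.linalg.norm(d)
def onz(c,u,v,z):
    o,d=ray(c,u,v); return o+d*(z-o[2])/d[2]
def proj(c,p):
    T=np.array(c['world_from_camera']); q=T[:3,:3].T@(np.array(p)-T[:3,3]); x=q[0]/-q[2]; y=-q[1]/-q[2]; k=1+c['k1']*(x*x+y*y)
    return c['fx']*x*k+c['cx'], c['fy']*y*k+c['cy']
E
python3 - <<'E'
from h import *
a,_=snap('scene','scene0'); b,_=snap('side','side0')
for n in('scene','side'): print({k:np.round(v,3).tolist() for k,v in env.get_calibration(n).items()})
s=env.read_state(); print({k:np.round(v,3).tolist() for k,v in s.items()})
E
```

```text
{'fx': 379.957, 'fy': 379.957, 'cx': 322.149, 'cy': 199.734, 'k1': -0.063, 'world_from_camera': [[0.771, -0.429, 0.47, 1006.14], [0.637, 0.527, -0.562, -518.231], [-0.006, 0.733, 0.68, 670.343], [0.0, 0.0, 0.0, 1.0]]}
{'fx': 458.564, 'fy': 458.564, 'cx': 327.886, 'cy': 200.985, 'k1': -0.081, 'world_from_camera': [[0.954, 0.232, -0.192, 358.942], [-0.301, 0.694, -0.654, -751.812], [-0.019, 0.682, 0.731, 851.981], [0.0, 0.0, 0.0, 1.0]]}
{'clock': 0.1, 'joint_pos': [-1.421, 0.291, -0.154, 1.127, -0.0, 1.431], 'joint_vel': [0.0, -0.0, 0.002, -0.0, -0.0, 0.001], 'tau': [0.001, -53.798, 33.192, 0.009, -0.0, 0.0], 'position': [149.455, -502.888, 230.799], 'tool_rot': [-0.001, 0.99, 0.144, -0.0], 'contact_force': [-0.62, 0.423, -0.231], 'torque': [-0.008, -0.013, -0.023], 'finger_force': 0.0, 'gripper_width': 85.435}
```

View pics/scene0.png

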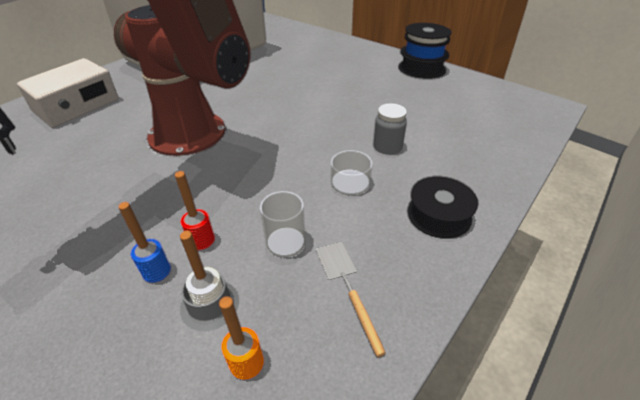

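View pics/side0.png

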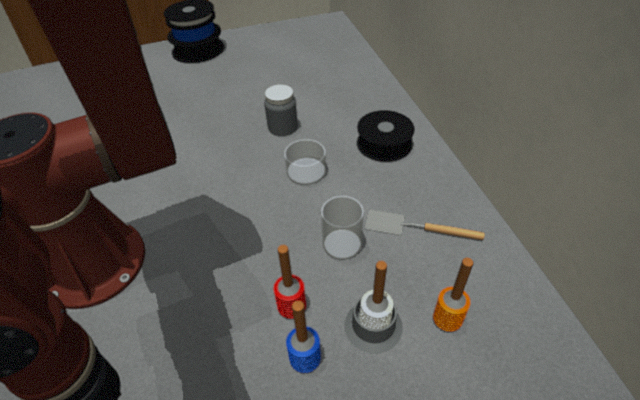

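The candidates for the brush (scene/side pixels) are:
- **White:** scene (205,285), side (377,310), standing in the grey cup.
- **Red:** scene (197,228), side (289,297).
- **Blue:** scene (150,260), side (304,350).
- **Orange:** scene (243,353), side (452,310).

I choose white. For the vessel, the tall jar is at scene (284,222), side (342,227). The low beaker at (351,172) and the closed jar at (390,128) are not it. Next I measure and check the choice in a close crop.

```bash
python3 - <<'E'
from h import *
from scipy.optimize import least_squares
ims={};cal={}
H={}
for n in('scene','side'):
    im=cv2.imread(f'pics/{n}0.png'); cal[n]=env.get_calibration(n); ims[n]=im
    hsv=cv2.cvtColor(im,cv2.COLOR_BGR2HSV)
    m=cv2.inRange(hsv,(5,110,40),(14,220,170))
    m[:160]=0; 
    if n=='side': m[:, :250]=0
    nn,lab,st,ce=cv2.connectedComponentsWithStats(m)
    for i in range(1,nn):
        if st[i,4]>150:
            ys,xs=np.where(lab==i); 
            l=cv2.fitLine(np.c_[xs,ys].astype(np.float32),cv2.DIST_L2,0,.01,.01).ravel()
            print(n,st[i].tolist(),ce[i].round(1),l.round(2))
a=cv2.resize(ims['scene'][160:360,100:340],None,fx=3,fy=3,interpolation=cv2.INTER_CUBIC)[:, :]
b=cv2.resize(ims['side'][180:380,260:480],None,fx=3,fy=3,interpolation=cv2.INTER_CUBIC)
cv2.imwrite('pics/ca.png',a);cv2.imwrite('pics/cb.png',b)
E
```

```text
scene [175, 173, 22, 44, 353] [186.  194.7] [  0.32   0.95 186.01 194.67]
scene [119, 205, 29, 43, 421] [133.5 226. ] [  0.45   0.89 133.53 225.99]
scene [181, 232, 24, 47, 434] [193.3 256.1] [  0.33   0.95 193.35 256.12]
scene [219, 296, 25, 49, 471] [232.2 322.5] [  0.34   0.94 232.19 322.49]
side [278, 245, 16, 41, 242] [284.8 264.2] [1.7000e-01 9.9000e-01 2.8483e+02 2.6423e+02]
side [451, 258, 22, 41, 284] [462.1 277.2] [ 3.2000e-01 -9.5000e-01  4.6215e+02  2.7720e+02]
side [373, 261, 14, 42, 253] [379.2 280.8] [ 1.2000e-01 -9.9000e-01  3.7918e+02  2.8075e+02]
side [291, 300, 16, 42, 293] [299.2 318.6] [1.3000e-01 9.9000e-01 2.9922e+02 3.1858e+02]
```

View pics/ca.png

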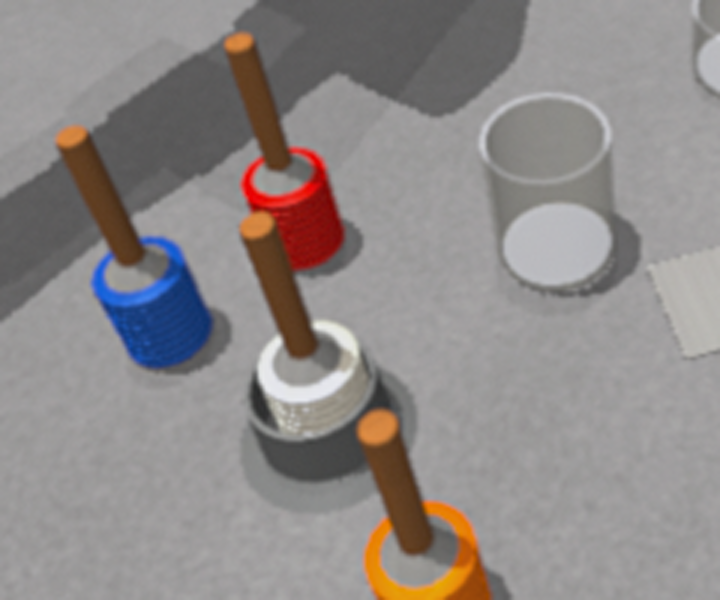

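View pics/cb.png

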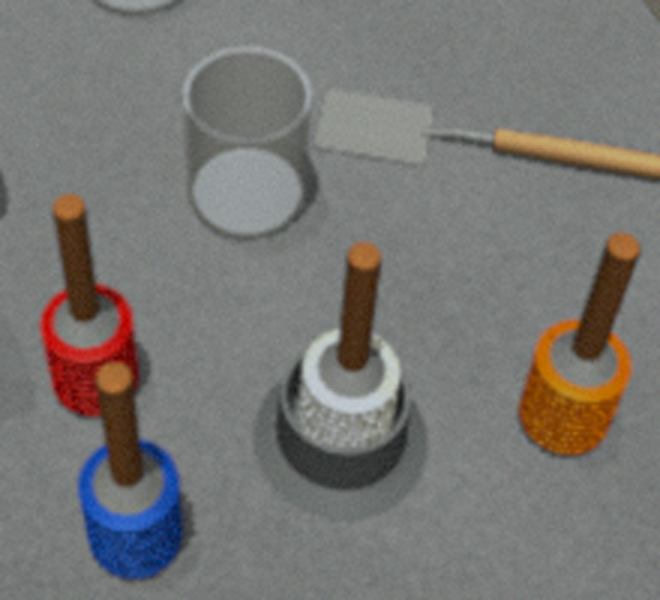

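The close crops confirm the choice. The white brush stands in the grey cup: handle tip at scene (185.7,234) and side (381.3,264.7), handle base at scene (200.7,277.3) and side (377.7,302). The clear jar's rim spans scene x 260–304, y 192–221, and side x 321–364, y 196–226.

```bash
python3 - <<'E'
from h import *
S=env.get_calibration('scene');D=env.get_calibration('side')
def tri(a,b):
    A=np.zeros((3,3));r=np.zeros(3);L=[ray(S,*a),ray(D,*b)]
    for o,d in L: P=np.eye(3)-np.outer(d,d);A+=P;r+=P@o
    p=np.linalg.solve(A,r);return p.round(1),[round(np.linalg.norm(np.cross(p-o,d)),1) for o,d in L]
ca=lambda x,y:(x/3+100,y/3+160)
cb=lambda x,y:(x/3+260,y/3+180)
for n,a,b in[('wtip',(257,222),(364,254)),('wbase',(302,352),(353,366)),('red',(241,41),(69,207)),('blue',(72,137),(115,375)),('or',(378,427),(623,246)),('jar',(546,139),(247.5,93))]:
    print(n,tri(ca(*a),cb(*b)))
for nm,c,f,pts in[('s',S,ca,[(481,139),(611,139),(546,95),(546,182)]),('d',D,cb,[(183,93),(312,93),(247.5,47),(247.5,139)])]:
    P=np.array([onz(c,*f(*p),120)[:2] for p in pts]);
    A=np.c_[2*P,np.ones(4)];x=np.linalg.lstsq(A,(P**2).sum(1),rcond=None)[0];print(nm,'jar',x[:2].round(1),'r',np.sqrt(x[2]+x[:2]@x[:2]).round(1))
print('tip z211',onz(S,*ca(257,222),211).round(1),onz(D,*cb(364,254),211).round(1))
# holder rim
for nm,c,f,pts in[('s',S,ca,[(249,397),(381,392),(310,438)]),('d',D,cb,[(278,418),(409,410),(345,454)])]:
    P=np.array([onz(c,*f(*p),60)[:2] for p in pts]);
    A=np.c_[2*P,np.ones(len(P))];x=np.linalg.lstsq(A,(P**2).sum(1),rcond=None)[0];print(nm,'holder',x[:2].round(1),'r',np.sqrt(x[2]+x[:2]@x[:2]).round(1))
W=np.array(env.get_calibration('wrist')['world_from_camera']);print(W.round(3)[:3].tolist())
E
```

```text
wtip (array([ 568.4, -345. ,  210.7]), [np.float64(1.9), np.float64(1.9)])
wbase (array([ 568.3, -347.7,   93.2]), [np.float64(2.3), np.float64(2.3)])
red (array([ 418.6, -253.3,  202.8]), [np.float64(2.5), np.float64(2.5)])
blue (array([ 415.1, -372.9,  203.7]), [np.float64(1.1), np.float64(1.1)])
or (array([ 714.1, -383.3,  203.3]), [np.float64(1.4), np.float64(1.4)])
jar (array([ 572.2, -131.6,  118. ]), [np.float64(1.0), np.float64(1.0)])
s jar [ 571.6 -130.1] r 44.8
d jar [ 571.9 -133.4] r 45.0
tip z211 [ 567.5 -343.2  211. ] [ 568.3 -347.4  211. ]
s holder [ 566.5 -341.6] r 43.5
d holder [ 563.5 -346.1] r 45.6
[[0.284, 0.906, 0.314, 229.43], [-0.959, 0.268, 0.092, -479.694], [-0.001, -0.328, 0.945, 372.214]]
```

```bash
cat >> h.py <<'E'
from scipy.spatial.transform import Rotation as Ro
def to(p):
    s=env.read_state(); q=s['tool_rot']; R=Ro.from_quat([q[1],q[2],q[3],q[0]]).as_matrix()
    d=np.array(p)-s['position']; print('t',round(s['clock'],2),'pos',np.round(s['position'],1),'F',np.round(s['contact_force'],1),'w',round(s['gripper_width'],1),'rows',(R.T@d/300).round(4)); return R
E
python3 -c "
from h import *
print(to([568,-345.5,280]).round(4)); to([400,-400,280])"
```

```text
t 0.1 pos [ 149.5 -502.9  230.8] F [-0.6  0.4 -0.2] w 85.4 rows [ 1.4868 -0.1058 -0.1636]
[[ 9.586e-01  2.848e-01 -2.000e-04]
 [ 2.848e-01 -9.586e-01  1.100e-03]
 [ 2.000e-04 -1.100e-03 -1.000e+00]]
t 0.1 pos [ 149.5 -502.9  230.8] F [-0.6  0.4 -0.2] w 85.4 rows [ 0.8983 -0.0911 -0.1638]
```

Call:
{"op": "drive_tool", "data": {
  "moves": [
    [0.15,-0.01,-0.165,0],
    [0.3,-0.03,-0.165,0],
    [0.45,-0.045,-0.165,0],
    [0.6,-0.06,-0.165,0],
    [0.75,-0.075,-0.165,0],
    [0.9,-0.09,-0.165,0],
    [0.9,-0.09,-0.165,0],
    [0.9,-0.09,-0.165,0]
  ],
  "jaw": -1,
  "grip_force": 60
}}

```text
clock: 0.9
position: [401.2, -399.7, 280.2]
tool_rot: [-0.0, 0.989, 0.145, -0.0]
contact_force: [-0.1, 0.2, 0.2]
gripper_width: 85.5
finger_force: 0.0
```

```bash
python3 - <<'E'
from h import *
to([568,-345.5,280])
im,c=snap('wrist','w1')
for p in [(568,-345.5,211),(568,-345.5,98),(572,-131.7,120)]: print(np.round(proj(c,p),1))
hsv=cv2.cvtColor(im,cv2.COLOR_RGB2HSV); m=cv2.inRange(hsv,(5,110,40),(14,220,200))
n,l,st,ce=cv2.connectedComponentsWithStats(m)
print([(st[i].tolist(),ce[i].round(1).tolist()) for i in range(1,n) if st[i,4]>150])
E
```

```text
t 0.9 pos [ 401.2 -399.7  280.2] F [-0.1  0.2  0.2] w 85.5 rows [ 5.845e-01 -1.360e-02  3.000e-04]
[311.9 -58.1]
[314.8   0.4]
[ 85.  -79.4]
[([308, 0, 18, 13, 168], [316.2, 4.9]), ([133, 118, 75, 33, 1370], [166.7, 132.9]), ([282, 152, 27, 45, 727], [295.8, 176.0]), ([0, 247, 106, 145, 4548], [43.3, 316.8])]
```

View pics/w1.png

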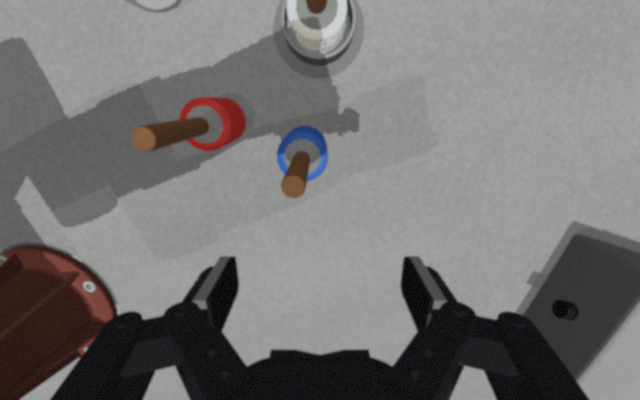

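The wrist view shows the white head in its cup at (316,20), within about 1 px of the prediction. Red is at (212,122) and blue at (302,153), both below the fingers. I move closer and measure the tip again.

Call:
{"op": "drive_tool", "data": {
  "moves": [
    [0.15,0,0,0],
    [0.25,-0.005,0,0],
    [0.3,-0.01,0,0],
    [0.3,-0.01,0,0],
    [0.3,-0.01,0,0]
  ]
}}

```text
clock: 1.45
position: [484.9, -372.6, 280.7]
tool_rot: [-0.0, 0.99, 0.144, -0.0]
contact_force: [0.3, -0.1, -0.4]
gripper_width: 85.6
finger_force: 0.0
```

```bash
python3 - <<'E'
from h import *
im,c=snap('wrist','w2')
to([568,-345.5,280])
for p in [(568,-345.5,211),(568,-345.5,98),(572,-131.7,120)]: print(np.round(proj(c,p),1))
hsv=cv2.cvtColor(im,cv2.COLOR_RGB2HSV); m=cv2.inRange(hsv,(5,110,40),(14,220,220))
n,l,st,ce=cv2.connectedComponentsWithStats(m)
print([(st[i].tolist(),ce[i].round(1).tolist()) for i in range(1,n) if st[i,4]>150])
E
```

```text
t 1.5 pos [ 484.7 -372.7  280.8] F [-0.5 -0.1  0.6] w 85.4 rows [ 0.292  -0.0083  0.0026]
[315.4  92.6]
[316.8  94.7]
[102.5  27.2]
[([359, 0, 45, 17, 469], [379.9, 6.2]), ([305, 82, 26, 27, 560], [317.4, 94.9]), ([157, 194, 61, 57, 1174], [185.6, 223.4]), ([289, 223, 22, 66, 921], [300.9, 257.9]), ([0, 291, 90, 109, 2837], [38.9, 344.2])]
```

View pics/w2.png

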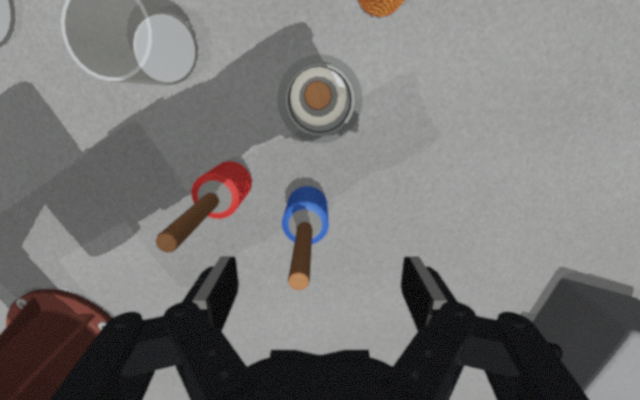

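The white handle's tip is seen end-on at (317.5,95), centred in its cup. The jar rim is at about (107,34), spanning x 61–152 with its lowest edge at y 80.

```bash
python3 - <<'E'
from h import *
c=env.get_calibration('wrist')
print(onz(c,317.5,95,211).round(1))
im=cv2.imread('pics/w2.png'); hsv=cv2.cvtColor(im,cv2.COLOR_BGR2HSV)
# jar rim: rays at image points on outer edge
g=cv2.GaussianBlur(cv2.cvtColor(im,cv2.COLOR_BGR2GRAY),(3,3),0).astype(float)
def circ(u0,v0,r0,r1,z,angs,sgn):
    P=[]
    for a in np.deg2rad(angs):
        rr=np.arange(r0,r1,.5); u=u0+rr*np.cos(a); v=v0+rr*np.sin(a); ok=(v>1)&(v<398)&(u>1)
        if not ok.all(): continue
        pr=cv2.remap(g.astype(np.float32),u.astype(np.float32)[None],v.astype(np.float32)[None],1)[0]
        k=np.argmax(sgn*pr); P.append(onz(c,u[k],v[k],z)[:2])
    P=np.array(P);w=np.ones(len(P),bool)
    for _ in range(4):
        A=np.c_[2*P,np.ones(len(P))];x=np.linalg.lstsq(A[w],(P**2).sum(1)[w],rcond=None)[0];r=np.sqrt(x[2]+x[:2]@x[:2])
        e=abs(np.linalg.norm(P-x[:2],axis=1)-r); w=e<max(1.5,2*np.median(e))
    print(x[:2].round(1),r.round(1),w.sum(),len(w),e[w].mean().round(2))
circ(107,34,36,54,120,range(0,360,6),1)
circ(318,95,30,46,60,range(0,360,6),1)
E
```

```text
[ 566.8 -347.5  211. ]
[ 569.4 -134.7] 43.6 43 43 0.19
[ 576.2 -344.9] 44.7 48 60 2.94
```

Call:
{"op": "drive_tool", "data": {
  "moves": [
    [0.15,-0.003,0,0],
    [0.25,-0.005,0,0],
    [0.288,-0.005,0,0],
    [0.288,-0.005,0,0],
    [0.288,-0.005,0.1,0],
    [0.288,-0.005,0.2,0],
    [0.288,-0.005,0.2,0],
    [0.288,-0.005,0.2,0]
  ]
}}

```text
clock: 2.3
position: [567.2, -346.6, 221.6]
tool_rot: [-0.0, 0.99, 0.143, -0.0]
contact_force: [1.7, 0.4, 0.4]
gripper_width: 85.4
finger_force: 0.0
```

```bash
python3 - <<'E'
from h import *
im,c=snap('wrist','w3'); to([567.2,-346.5,152])
hsv=cv2.cvtColor(im,cv2.COLOR_RGB2HSV); m=cv2.inRange(hsv,(5,110,40),(14,220,220))
n,l,st,ce=cv2.connectedComponentsWithStats(m)
print([(st[i].tolist(),ce[i].round(1).tolist()) for i in range(1,n) if st[i,4]>150])
print(proj(c,(567.2,-346.5,211)))
E
```

```text
t 2.35 pos [ 568.  -346.9  222.6] F [-0.1  0.2  0.7] w 85.4 rows [-0.0023 -0.0024  0.2353]
[([401, 0, 94, 55, 2185], [444.8, 25.0]), ([389, 10, 22, 17, 191], [398.6, 17.0]), ([362, 25, 43, 61, 613], [373.1, 64.7]), ([305, 183, 30, 76, 1625], [319.1, 224.3]), ([295, 312, 17, 41, 517], [303.6, 332.6]), ([0, 351, 72, 49, 1133], [33.8, 378.9]), ([149, 368, 20, 17, 197], [158.0, 376.0])]
(np.float64(318.70310136966), np.float64(247.88856047864667))
```

View pics/w3.png

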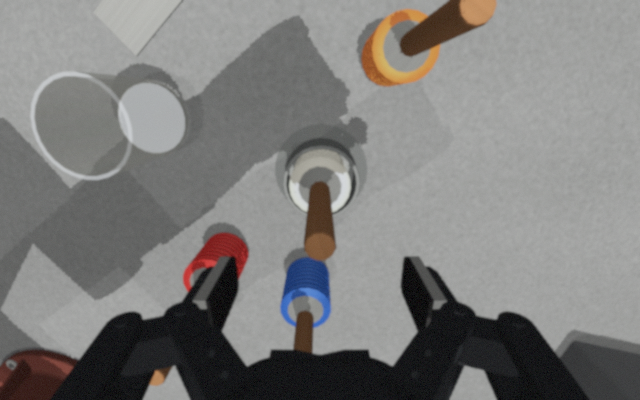

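The handle tip is at (320,246), midway between the fingers and where predicted. I descend and grip.

Call:
{"op": "drive_tool", "data": {
  "moves": [
    [0,-0.001,0.1,0],
    [0,-0.001,0.18,0],
    [0,-0.001,0.235,0],
    [0,-0.001,0.235,0],
    [0,-0.001,0.235,0]
  ]
}}

```text
clock: 2.85
position: [568.9, -346.4, 152.2]
tool_rot: [0.001, 0.99, 0.144, 0.001]
contact_force: [-0.5, -1.2, 0.3]
gripper_width: 85.4
finger_force: 0.0
```

Call:
{"op": "drive_tool", "data": {
  "moves": [
    [0,0,0,0],
    [0,0,0,0],
    [0,0,0,0],
    [0,0,0,0],
    [0,0,0,0],
    [0,0,0,0],
    [0,0,0,0],
    [0,0,0,0]
  ],
  "jaw": 1,
  "grip_force": 60
}}

```text
clock: 3.65
position: [568.6, -345.9, 150.7]
tool_rot: [0.0, 0.99, 0.144, 0.0]
contact_force: [-0.3, -0.6, 4.3]
gripper_width: 18.6
finger_force: 58.5
```

Call:
{"op": "drive_tool", "data": {
  "moves": [
    [0,0,0,0],
    [0,0,0,0],
    [0,0,0,0],
    [0,0,0,0]
  ]
}}

```text
clock: 4.05
position: [568.6, -345.9, 150.7]
tool_rot: [0.0, 0.99, 0.144, 0.0]
contact_force: [0.5, -0.7, 5.4]
gripper_width: 18.6
finger_force: 58.6
```

Call:
{"op": "drive_tool", "data": {
  "moves": [
    [0,0,-0.07,0],
    [0,0,-0.15,0],
    [0,0,-0.25,0],
    [0,0,-0.35,0],
    [0,0,-0.45,0],
    [0,0,-0.53,0],
    [0,0,-0.53,0],
    [0,0,-0.53,0]
  ]
}}

```text
clock: 4.85
position: [568.3, -345.5, 308.4]
tool_rot: [-0.0, 0.99, 0.144, -0.0]
contact_force: [0.4, 0.7, -1.7]
gripper_width: 18.6
finger_force: 58.9
```

```bash
python3 - <<'E'
from h import *
to([571.5,-133.2,310])
im,c=snap('wrist','w4'); a,_=snap('scene','s4'); b,_=snap('side','d4')
out=np.hstack([cv2.imread('pics/s4.png')[60:360,100:400],cv2.imread('pics/d4.png')[60:360,220:520]])
cv2.imwrite('pics/c4.png',out)
E
```

```text
t 4.85 pos [ 568.3 -345.5  308.4] F [ 0.4  0.7 -1.7] w 18.6 rows [ 0.2117 -0.6754 -0.0049]
```

View pics/c4.png

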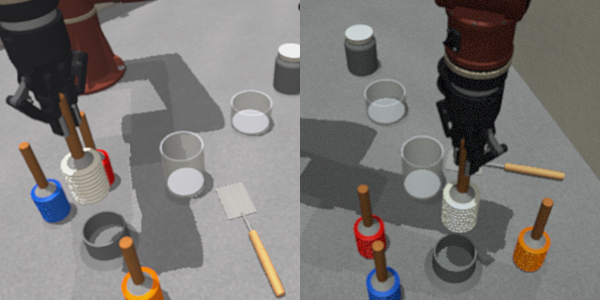

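The brush came up upright, with its head at crop (85,178) and (460,207), and the cup is empty. I carry it over the jar.

Call:
{"op": "drive_tool", "data": {
  "moves": [
    [0.03,-0.1,0,0],
    [0.065,-0.21,0,0],
    [0.1,-0.32,0,0],
    [0.135,-0.43,0,0],
    [0.17,-0.54,0,0],
    [0.2,-0.63,0,0],
    [0.213,-0.678,0,0],
    [0.213,-0.678,0,0]
  ]
}}

```text
clock: 5.8
position: [571.4, -130.8, 308.8]
tool_rot: [-0.0, 0.989, 0.145, -0.0]
contact_force: [0.4, -1.1, -1.1]
gripper_width: 18.6
finger_force: 59.0
```

Call:
{"op": "drive_tool", "data": {
  "moves": [
    [0,0,0,0],
    [0,0,0,0],
    [0,0,0,0],
    [0,0,0,0]
  ]
}}

```text
clock: 6.2
position: [571.7, -133.3, 309.1]
tool_rot: [0.0, 0.99, 0.143, -0.0]
contact_force: [-1.0, 0.2, -1.3]
gripper_width: 18.7
finger_force: 59.0
```

```bash
python3 - <<'E'
from h import *
to([571.7,-132.4,310])
a,_=snap('scene','s5'); b,_=snap('side','d5')
f=lambda n,y,x:cv2.resize(cv2.imread(f'pics/{n}.png')[y:y+200,x:x+130],None,fx=3,fy=3,interpolation=cv2.INTER_CUBIC)
cv2.imwrite('pics/c5.png',np.hstack([f('s5',80,220),f('d5',90,280)]))
E
```

```text
t 6.2 pos [ 571.7 -133.3  309.1] F [-1.   0.2 -1.3] w 18.7 rows [ 0.001  -0.0029 -0.0029]
```

View pics/c5.png

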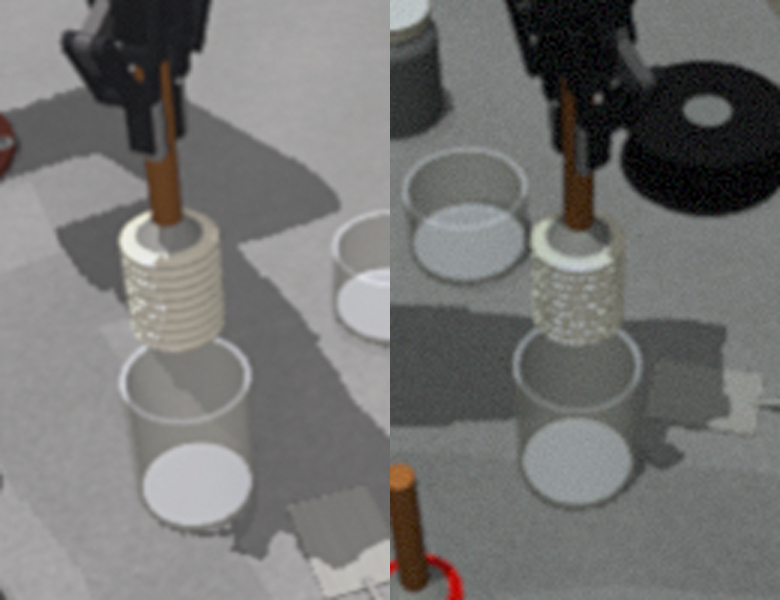

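The head hangs right over the jar mouth in both views: the brush axis runs on through the rim centre at crop (185,380) and (577,368). I lower it.

Call:
{"op": "drive_tool", "data": {
  "moves": [
    [0,0,0.08,0],
    [0,0,0.16,0],
    [0,0,0.24,0],
    [0,0,0.32,0],
    [0,0,0.4,0],
    [0,0,0.46,0],
    [0,0,0.5,0],
    [0,0,0.5,0]
  ]
}}

```text
clock: 7.1
position: [570.8, -132.3, 157.9]
tool_rot: [-0.001, 0.99, 0.144, -0.001]
contact_force: [-0.2, 0.3, -0.5]
gripper_width: 18.7
finger_force: 59.0
```

Call:
{"op": "drive_tool", "data": {
  "moves": [
    [0,0,0.01,0],
    [0,0,0.02,0],
    [0,0,0.025,0],
    [0,0,0.03,0],
    [0,0,0.03,0]
  ]
}}

```text
clock: 7.6
position: [572.0, -132.6, 150.7]
tool_rot: [0.0, 0.99, 0.144, 0.0]
contact_force: [0.3, 0.1, 0.9]
gripper_width: 18.6
finger_force: 59.2
```

Call:
{"op": "drive_tool", "data": {
  "moves": [
    [0,0,0.006,0],
    [0,0,0.012,0],
    [0,0,0.012,0],
    [0,0,0.012,0]
  ]
}}

```text
clock: 8.0
position: [573.3, -132.9, 150.6]
tool_rot: [0.001, 0.99, 0.144, 0.002]
contact_force: [-6.9, 2.4, 30.5]
gripper_width: 18.5
finger_force: 62.5
```

Call:
{"op": "drive_tool", "data": {
  "moves": [
    [0,0,-0.03,0],
    [0,0,-0.12,0],
    [0,0,-0.21,0],
    [0,0,-0.28,0],
    [0,0,-0.28,0],
    [0,0,-0.28,0]
  ]
}}

```text
clock: 8.6
position: [571.7, -132.5, 230.4]
tool_rot: [0.0, 0.99, 0.144, 0.0]
contact_force: [0.5, 0.9, -2.2]
gripper_width: 18.6
finger_force: 59.2
```

Call:
{"op": "drive_tool", "data": {
  "moves": [
    [0,0,0.08,0],
    [0,0,0.16,0],
    [0,0,0.23,0],
    [0,0,0.26,0],
    [0,0,0.27,0],
    [0,0,0.275,0],
    [0,0,0.275,0],
    [0,0,0.275,0]
  ]
}}

```text
clock: 9.4
position: [571.5, -132.0, 150.0]
tool_rot: [-0.0, 0.99, 0.144, 0.0]
contact_force: [-6.9, 3.6, 23.0]
gripper_width: 18.7
finger_force: 62.2
```

```bash
python3 - <<'E'
from h import *
to([571.7,-132.4,230])
a,_=snap('scene','s6'); b,_=snap('side','d6')
f=lambda n,y,x:cv2.resize(cv2.imread(f'pics/{n}.png')[y:y+200,x:x+130],None,fx=3,fy=3,interpolation=cv2.INTER_CUBIC)
cv2.imwrite('pics/c6.png',np.hstack([f('s6',80,220),f('d6',90,280)]))
E
```

```text
t 9.4 pos [ 571.5 -132.   150. ] F [-6.9  3.6 23. ] w 18.7 rows [ 0.0005  0.0013 -0.2666]
```

View pics/c6.png

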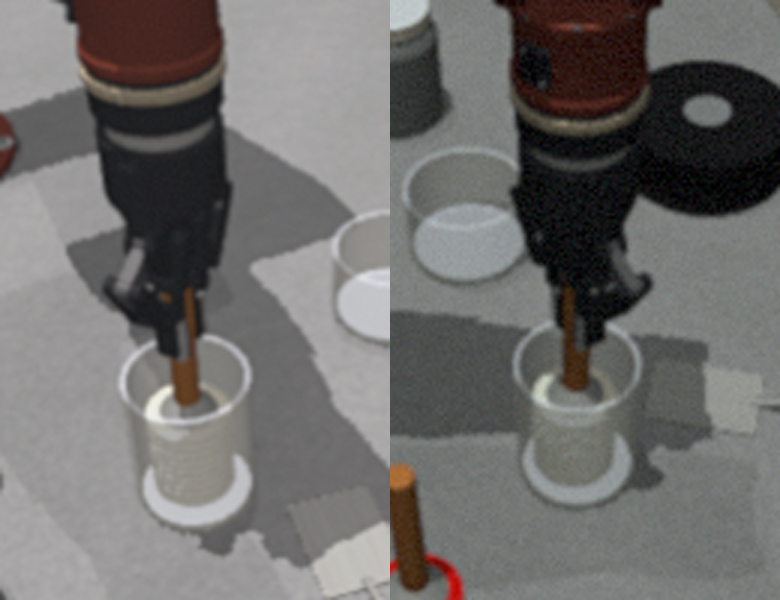

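The brush stands on the jar floor, clear of the walls, and the jar has not moved (rim still at (185,380) and (577,368)). Now the third push, then out and back.

Call:
{"op": "drive_tool", "data": {
  "moves": [
    [0,0,-0.03,0],
    [0,0,-0.12,0],
    [0,0,-0.21,0],
    [0,0,-0.28,0],
    [0,0,-0.28,0],
    [0,0,-0.28,0]
  ]
}}

```text
clock: 10.1
position: [571.6, -132.5, 231.7]
tool_rot: [-0.0, 0.99, 0.144, -0.0]
contact_force: [-0.2, 0.0, -2.0]
gripper_width: 18.6
finger_force: 59.3
```

Call:
{"op": "drive_tool", "data": {
  "moves": [
    [0,0,0.08,0],
    [0,0,0.16,0],
    [0,0,0.23,0],
    [0,0,0.26,0],
    [0,0,0.27,0],
    [0,0,0.278,0],
    [0,0,0.278,0],
    [0,0,0.278,0]
  ]
}}

```text
clock: 10.9
position: [571.3, -132.1, 150.1]
tool_rot: [-0.0, 0.99, 0.144, -0.0]
contact_force: [-5.7, 2.9, 15.0]
gripper_width: 18.7
finger_force: 61.3
```

Call:
{"op": "drive_tool", "data": {
  "moves": [
    [0,0,-0.03,0],
    [0,0,-0.12,0],
    [0,0,-0.22,0],
    [0,0,-0.32,0],
    [0,0,-0.42,0],
    [0,0,-0.5,0],
    [0,0,-0.54,0],
    [0,0,-0.54,0]
  ]
}}

```text
clock: 11.7
position: [572.6, -132.8, 312.7]
tool_rot: [0.001, 0.99, 0.144, 0.001]
contact_force: [0.2, -0.6, -0.7]
gripper_width: 18.6
finger_force: 59.3
```

```bash
python3 -c "
from h import *
to([568.6,-345.9,310])"
```

```text
t 11.7 pos [ 572.6 -132.8  312.7] F [ 0.2 -0.6 -0.7] w 18.6 rows [-0.215   0.677   0.0099]
```

Call:
{"op": "drive_tool", "data": {
  "moves": [
    [-0.03,0.1,0,0],
    [-0.065,0.21,0,0],
    [-0.1,0.32,0,0],
    [-0.135,0.43,0,0],
    [-0.17,0.54,0,0],
    [-0.2,0.63,0,0],
    [-0.213,0.678,0,0],
    [-0.213,0.678,0,0]
  ]
}}

```text
clock: 12.5
position: [567.6, -347.6, 308.8]
tool_rot: [-0.001, 0.99, 0.143, -0.001]
contact_force: [-0.1, -0.1, -1.4]
gripper_width: 18.7
finger_force: 59.3
```

Call:
{"op": "drive_tool", "data": {
  "moves": [
    [0,0,0,0],
    [0,0,0,0],
    [0,0,0,0],
    [0,0,0,0]
  ]
}}

```text
clock: 12.9
position: [568.6, -344.9, 311.1]
tool_rot: [0.0, 0.99, 0.144, 0.0]
contact_force: [-0.9, 0.2, -1.2]
gripper_width: 18.8
finger_force: 59.3
```

```bash
python3 - <<'E'
from h import *
to([568.6,-345.9,310])
a,_=snap('scene','s7'); b,_=snap('side','d7')
f=lambda n,y,x:cv2.resize(cv2.imread(f'pics/{n}.png')[y:y+200,x:x+130],None,fx=3,fy=3,interpolation=cv2.INTER_CUBIC)
cv2.imwrite('pics/c7.png',np.hstack([f('s7',140,140),f('d7',160,310)]))
E
```

```text
t 12.9 pos [ 568.6 -344.9  311.1] F [-0.9  0.2 -1.2] w 18.8 rows [-0.001   0.0033  0.0036]
```

View pics/c7.png

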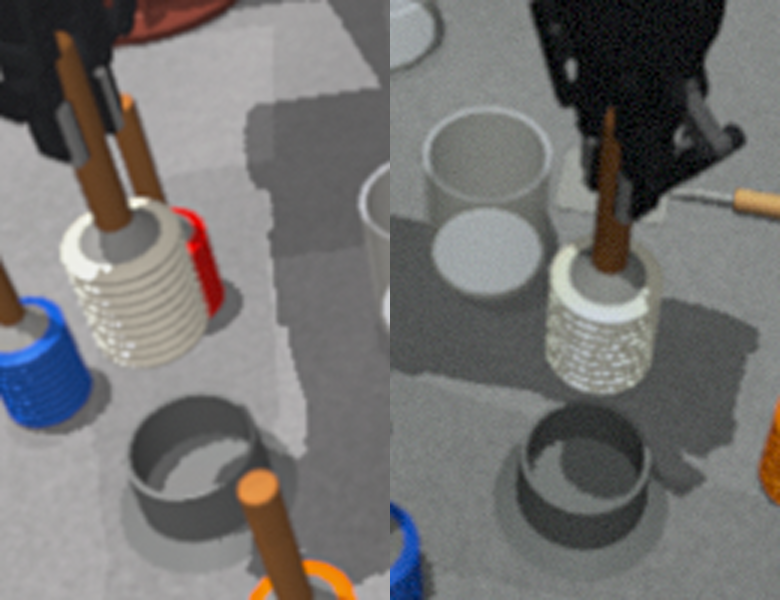

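The brush hangs upright, with the empty cup below it: rim centre at scene (205.3,290.7) and side (375,312.3). The jar stands unmoved at its place. Next I check the cup centre, then lower the brush.

```bash
python3 - <<'E'
from h import *
print(onz(env.get_calibration('scene'),205.3,290.7,60).round(1),onz(env.get_calibration('side'),375,312.3,60).round(1))
E
```

```text
[ 573.6 -349.    60. ] [ 564.4 -352.2   60. ]
```

Call:
{"op": "drive_tool", "data": {
  "moves": [
    [0,0,0.08,0],
    [0,0,0.16,0],
    [0,0,0.24,0],
    [0,0,0.3,0],
    [0,0,0.3,0],
    [0,0,0.3,0]
  ]
}}

```text
clock: 13.6
position: [568.5, -345.5, 221.4]
tool_rot: [0.0, 0.99, 0.144, 0.0]
contact_force: [-0.1, 0.0, -0.7]
gripper_width: 18.4
finger_force: 59.2
```

Call:
{"op": "drive_tool", "data": {
  "moves": [
    [0,0,0.06,0],
    [0,0,0.12,0],
    [0,0,0.17,0],
    [0,0,0.2,0],
    [0,0,0.22,0],
    [0,0,0.22,0]
  ]
}}

```text
clock: 14.2
position: [568.5, -345.7, 154.9]
tool_rot: [0.0, 0.99, 0.144, 0.0]
contact_force: [0.3, 0.5, -0.2]
gripper_width: 18.6
finger_force: 59.4
```

Call:
{"op": "drive_tool", "data": {
  "moves": [
    [0,0,0.005,0],
    [0,0,0.01,0],
    [0,0,0.015,0],
    [0,0,0.015,0],
    [0,0,0.015,0]
  ]
}}

```text
clock: 14.7
position: [568.4, -345.7, 150.4]
tool_rot: [0.0, 0.99, 0.144, 0.0]
contact_force: [-0.8, -1.0, -1.4]
gripper_width: 18.6
finger_force: 59.4
```

Call:
{"op": "drive_tool", "data": {
  "moves": [
    [0,0,0.003,0],
    [0,0,0.003,0],
    [0,0,0.003,0]
  ]
}}

```text
clock: 15.0
position: [568.5, -345.9, 149.9]
tool_rot: [0.0, 0.99, 0.144, 0.0]
contact_force: [-0.8, -0.1, 4.4]
gripper_width: 18.5
finger_force: 59.8
```

Call:
{"op": "drive_tool", "data": {
  "moves": [
    [0,0,0.002,0],
    [0,0,0.002,0],
    [0,0,0.002,0]
  ]
}}

```text
clock: 15.3
position: [568.7, -345.9, 149.9]
tool_rot: [0.001, 0.99, 0.144, 0.001]
contact_force: [-2.1, 1.5, 8.8]
gripper_width: 18.7
finger_force: 60.5
```

Seated. I release, then rise straight up.

Call:
{"op": "drive_tool", "data": {
  "moves": [
    [0,0,-0.002,0],
    [0,0,-0.002,0],
    [0,0,-0.002,0]
  ]
}}

```text
clock: 15.6
position: [568.6, -345.8, 149.9]
tool_rot: [0.0, 0.99, 0.144, 0.0]
contact_force: [-1.0, 0.6, 6.5]
gripper_width: 18.6
finger_force: 59.9
```

Call:
{"op": "drive_tool", "data": {
  "moves": [
    [0,0,0,0],
    [0,0,0,0],
    [0,0,0,0],
    [0,0,0,0],
    [0,0,0,0],
    [0,0,0,0],
    [0,0,0,0],
    [0,0,0,0]
  ],
  "jaw": -1
}}

```text
clock: 16.4
position: [568.4, -345.6, 149.4]
tool_rot: [0.0, 0.99, 0.144, 0.0]
contact_force: [-0.1, 0.7, -0.5]
gripper_width: 85.5
finger_force: 0.0
```

Call:
{"op": "drive_tool", "data": {
  "moves": [
    [0,0,-0.05,0],
    [0,0,-0.15,0],
    [0,0,-0.27,0],
    [0,0,-0.4,0],
    [0,0,-0.5,0],
    [0,0,-0.55,0],
    [0,0,-0.55,0],
    [0,0,-0.55,0]
  ]
}}

```text
clock: 17.2
position: [568.4, -345.6, 313.7]
tool_rot: [-0.0, 0.99, 0.144, -0.0]
contact_force: [-0.4, -0.5, -1.2]
gripper_width: 85.7
finger_force: 0.0
```

```bash
python3 - <<'E'
from h import *
to([568.6,-345.9,310])
a,_=snap('scene','s8'); b,_=snap('side','d8')
cv2.imwrite('pics/c8.png',np.hstack([cv2.imread('pics/s8.png')[60:380,100:440],cv2.imread('pics/d8.png')[60:380,220:560]]))
E
```

```text
t 17.2 pos [ 568.4 -345.6  313.7] F [-0.4 -0.5 -1.2] w 85.7 rows [0.0005 0.0012 0.0123]
```

View pics/c8.png

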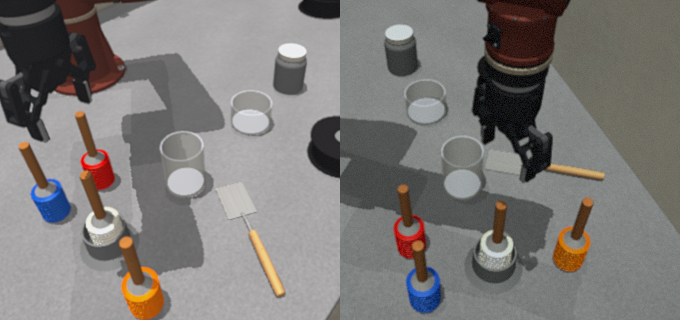

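The white brush stands upright in its cup at crop (103,225) and (495,248). The jar and beaker are in place and the gripper is clear.

```bash
python3 -c "
from rig import env
print(env.job_done())"
```

```text
the job is handed in; nothing more can be done
None
```

The job is done and handed in at about 17 s: the white brush was pushed to the jar's bottom three times, with its foot raised to about 85 mm between pushes, then set upright in its holder and released; the jar and beaker are where they stood.

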